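# Clamp a bottle for drilling with a ratchet lever

### The job

Lay the slender bottle that lies in the blue box in the two saddles of the bench clamp, mouth towards the sprung pad, and let go of it. Then work the ratchet lever back and forth until the bottle is clamped firmly against the end stop, going by feel: stop when the lever takes about 11 N at the grip (100 N on the glass, which cracks at 160 N). Leave the lever laid back against its outer stop and the other things on the table where they are.

Things in the scene. Friction and masses are not known exactly. Their poses are not given: they have to be found in the camera images.
- bottle: Work bottle: empty glass, slender, 205 mm long, 0.19 to 0.33 kg, lying on its side. Round body 54 mm in diameter for 145 mm from the base, then shoulder and neck with a 29 mm wide lip. Origin on its axis at mid length; its y axis points from base to mouth (x, z turn as it rolls). It balances about 20 mm from the origin towards the base.
- bottle_mouth (a point): Centre of the work bottle's mouth, 102.5 mm from its origin along +y.
- tray: Shallow blue plastic box, fixed, 190 x 290 mm (its x, y), walls 4 mm thick and 60 mm high, floor 4 mm; the work bottle lies in it. Origin: centre of its underside.
- clamp: Steel bench clamp for bottles, fixed; bed 80 mm wide (its x), 12 mm thick, from y = -180 to +300 mm. Origin: underside of the bed, z up. In order along +y: end stop, two saddles, sprung pad, ratchet head (y = 193 to 277, 104 mm high). The end stop, 88 mm high and rubber-faced, is hand-adjusted: its face is somewhere from y = -135 to -105 mm, found only by feel.
- saddles (a point): Point on the clamp's work axis: x = 0, y = 0, z = 80 mm in the clamp's frame. A bottle lying in the saddles has its axis here, along the clamp's y, mouth to +y. The two V saddles are 18 mm thick, centred at y = -95 and -3 mm, 72 mm high at the edges, 78 mm wide; they must both carry the round body. Between them nothing is above 12 mm.
- pad: Sprung pad, a 44 mm rubber-faced disc that meets the bottle's mouth. Origin: centre of its face, at clamp y = 120, z = 80 mm when fully open, as at the start. It advances to -y, 2.6 mm per notch, and does not go back. It first pushes the bottle along the saddles with a few newtons until the base meets the end stop; then each notch adds about 45 N.
- lever (a joint): Hand lever (a steel yoke), rad: 0 laid back on its outer stop (0.55 rad off upright, to clamp +y), 0.55 upright, 1.10 end of stroke (towards the pad). Growing is the working stroke: a pawl turns the 36-tooth wheel, 0.175 rad a notch; a second pawl holds it at the last full notch, to which it settles when the lever is eased. The way back is nearly free. Starts at 0 to 0.5, stays where left.
- lever_grip (a point): Middle of the lever's cross grip, over clamp x = 0: a black sleeve 28 mm in diameter, 84 mm long along the clamp's x, turning freely on its rod between the yoke's two arms, 160 mm from the axle. The force to move it across the lever is 1 to 2 N plus 0.094 times the force on the bottle in the working stroke, under 3 N on the way back.
- lever_axle (a point): Point on the lever's axle below the middle of the grip (clamp x = 0, y = 235, z = 57 mm). The axle lies along the clamp's x, and the lever angle grows by the right-hand rule about +x: the grip goes over from +y to -y. The ratchet wheel, 77 mm wide, is on the same axle on the head's +x side.
- tall_bottle: Clear glass bottle standing, 72 mm wide, 250 mm tall. Bystander. Origin: centre of its underside, z up.
- squat_bottle: Squat brown glass bottle standing, 90 mm wide, 140 mm tall. Bystander. Origin: centre of its underside.
- can: Aluminium drinks can standing, 66 mm wide, 115 mm tall, light. Bystander. Origin: centre of its underside.
- mug: White ceramic mug standing, 80 mm wide, 92 mm tall, handle on its +y side. Bystander. Origin: centre of its underside.
- stopper: Grey silicone bottle stopper standing on its narrow end, 32 mm wide, 32 mm tall. Bystander. Origin: centre of its underside.
- tape: Roll of grey tape lying flat, 80 mm wide, 25 mm tall. Bystander. Origin: centre of its underside.
- offcut: Wooden offcut lying flat, 60 x 110 mm (its x, y), 22 mm tall. Bystander. Origin: centre of its underside.

How it is judged:
By the outcome, as a careful person would: the job done as asked, in the order asked, and still so for the second after the job is handed in, with the robot touching nothing.
It also fails if it takes over 69 s, if anything falls off the work surface, if the arm or the gripper's body presses on something with over 40 N, if the wrist force passes 120 N, or if a joint passes its speed limit or range.

### The arm

A 7-joint arm with a two-finger parallel gripper is mounted at the origin on the work surface. World frame = base frame: x ahead of the robot, y to its left, z up, the work surface at z = 0. Lengths are in mm, angles in rad, forces in N, time in s.
With the tool pointing down it reaches from about 400 to 875 mm from the base axis. Payload 19.3 kg.
Tool frame: the origin (TCP) lies at the very end of the fingers, on their centre line; the grasp point (between the pads) lies 19 mm behind it; z points along the fingers, y is the line along which they close (so a half turn about z gives the same grasp; the last joint's range is limited). The gripper opens to 85 mm and grips with 20 to 120 N. Pads are 22 mm wide; open, the fingers measure 114 mm over their backs; the gripper's body (76 mm by 85 mm) begins 54 mm behind the grasp point. The pads swing forward as they close: fully open they stand 13 mm farther back than shut.
Start: joints at [1.108, 0.521, -0.036, 1.599, 0.021, 1.021, -0.113], TCP at [239.207, -577.403, 231.291] pointing down, gripper open.
Joint ranges: [-2.91, 2.91], [-0.3, 2.13], [-1.5, 1.42], [0.17, 2.43], [-1.26, 4.41], [0.16, 1.93], [-2.52, 2.52]. Speed limits (rad/s): [1.89, 1.89, 2.39, 2.39, 3.01, 3.01, 3.01].

### API

Orientations are given as a 3x3 rotation matrix whose columns are the frame's x, y, z axes.
In Python, from workcell import robot gives the robot as it stands. Calls block until the motion is done:
- robot.movep(position, orientation): joint-space move of the TCP to a pose.
- robot.movel(position, frame=None, max_speed=150, guard=None): straight line of the TCP; frame=None keeps the orientation; max_speed is the mean speed in mm/s. With guard (N) it stops when the force on the tool has changed by that much, and returns True; else False.
- robot.goto_joints(angles): joint-space move.
- robot.open_gripper() and robot.clamp(): open the fingers fully, or close them until they stop; the grip force is fixed at half the most.
- robot.wait(seconds).
- robot.inverse_kinematics(position, orientation): joint angles nearest the present ones, or None.
- robot.read_state(): the state.
- robot.camera(name): name is "side" or "top"; returns a dict with "image" (480x640x3 uint8, blue, green, red), "fx", "fy", "cx", "cy" (pixels), "cam_to_world" (4x4, takes a point from camera to world coordinates). Camera axes: x right, y up, looking along -z (the intrinsics and any distortion apply to the point x, -y, -z); pixel columns grow to the right and rows downward; lengths in mm; the calibration is good to about 2 mm. A picture is of the moment at which its call begins. There is no depth.
A pose or a line that the arm cannot do raises robot.PlanningError and nothing moves.
- robot.finish_job(): hands the job in; it is judged then, once.
The state is a dict: "time": time; "qpos": joint angles; "qvel": joint speeds; "joint_efforts": joint torques, N m; "eef_pos": TCP position; "tool_rot": TCP orientation; "ft_force": force on the tool from outside, world axes, zero at the start; "torque": the same for the moment, N m; "finger_gap": finger opening in mm; "gripper_force": force on a finger pad.
Only numpy, scipy, OpenCV 4.12 (cv2) and the standard library are available. Lean on these libraries where they do the work, as an engineer would, in place of code of your own. Each camera call takes 0.05 s, during which the arm holds its last target. There are 200 camera calls.

## Working session

There is one attempt and no reset: what is moved stays moved. The work goes in short steps, each a Python script; the robot and the scene stay as the last script left them, time stands still between calls to the robot, and variables do not carry over. Pictures are saved under pics/ and viewed, at most 10 in all, crops included, and the job is handed in when it is done.

```bash
ls; mkdir -p pics; python3 - <<'E'
from workcell import robot
import cv2,numpy as np,pickle
for n in("side","top"):
    c=robot.camera(n); cv2.imwrite(f"pics/{n}0.png",c["image"]); pickle.dump(c,open(f"{n}0.pkl","wb"))
    print(n,{k:v for k,v in c.items() if k!="image"})
s=robot.read_state();print(s)
E
```

```text
pics
workcell.py
side {'fx': 444.18162873725805, 'fy': 444.18162873725805, 'cx': 313.1429927704476, 'cy': 238.07688197317998, 'cam_to_world': array([[ 8.93542700e-01,  3.21106243e-01, -3.13802842e-01,
         2.49024171e+02],
       [-4.48623268e-01,  6.66337050e-01, -5.95593905e-01,
        -4.99488314e+02],
       [ 1.78495391e-02,  6.72967842e-01,  7.39456339e-01,
         8.38081679e+02],
       [ 0.00000000e+00,  0.00000000e+00,  0.00000000e+00,
         1.00000000e+00]])}
top {'fx': 486.05252603406257, 'fy': 486.05252603406257, 'cx': 320.4848007523953, 'cy': 244.15216337434424, 'cam_to_world': array([[-2.66285807e-02,  9.87678719e-01, -1.54213056e-01,
         4.10049973e+02],
       [-9.99587848e-01, -2.79635995e-02, -6.49391480e-03,
         6.43731013e+01],
       [-1.07262536e-02,  1.53976573e-01,  9.88016276e-01,
         1.20330637e+03],
       [ 0.00000000e+00,  0.00000000e+00,  0.00000000e+00,
         1.00000000e+00]])}
{'time': 0.1, 'qpos': array([ 1.10780009,  0.52195092, -0.03633726,  1.59990808,  0.02122794,
        1.02108659, -0.11281323]), 'qvel': array([-1.63319719e-03, -1.66012787e-03,  1.65792230e-03, -8.69048488e-04,
        7.19632917e-05,  4.40705212e-04,  1.61540763e-04]), 'joint_efforts': array([ 1.56476850e-03, -9.28495502e+01,  1.98253445e+00, -3.70535946e+01,
        1.79520511e-02,  5.27503202e-03,  1.20426617e-05]), 'eef_pos': array([ 239.0967643 , -577.1597406 ,  230.80072255]), 'tool_rot': array([[ 9.23843037e-01,  3.82771268e-01, -4.47023810e-04],
       [ 3.82771519e-01, -9.23842643e-01,  8.57640829e-04],
       [-8.46993908e-05, -9.63433491e-04, -9.99999532e-01]]), 'ft_force': array([ 1.07161349,  0.36323869, -0.20711107]), 'torque': array([ 0.0766955 ,  0.05019138, -0.00993411]), 'gripper_force': 0.0, 'finger_gap': 85.23370970240708}
```

View pics/side0.png

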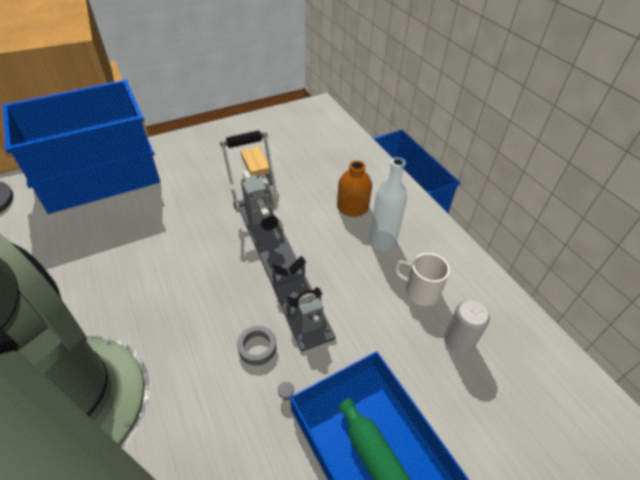

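View pics/top0.png

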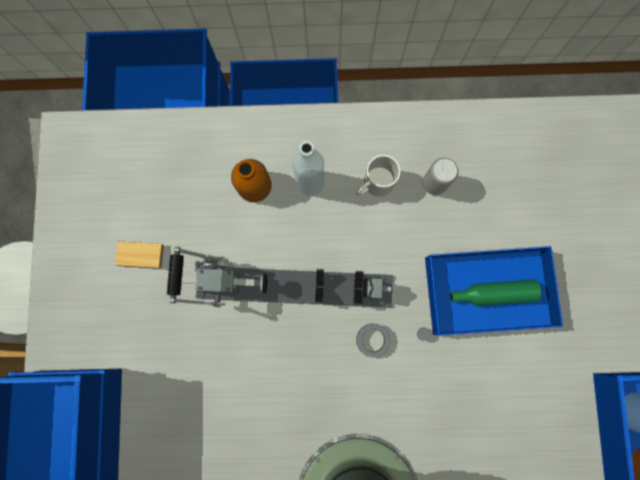

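Both views show the green bottle in the tray with its mouth to world +y (top: lip about (452,296), base (541,292)). The clamp's end stop is at (375,288), saddles at (358,288) and (320,287), pad about (265,282), grip (175,273). I'll enlarge the clamp and measure the bottle.

```bash
cat > h.py <<'E'
import numpy as np,cv2,pickle
def ray(c,uv):
    u,v=uv; M=c["cam_to_world"]
    d=M[:3,:3]@np.array([(u-c["cx"])/c["fx"],-(v-c["cy"])/c["fy"],-1.]); return M[:3,3],d/np.linalg.norm(d)
def plane(c,uv,z):
    o,d=ray(c,uv); return o+d*(z-o[2])/d[2]
def tri(c1,a,c2,b):
    o,d=ray(c1,a);p,e=ray(c2,b)
    t=np.linalg.lstsq(np.c_[d,-e],p-o,rcond=None)[0]; q=o+d*t[0];r=p+e*t[1]; return (q+r)/2,np.linalg.norm(q-r)
def proj(c,X):
    M=c["cam_to_world"]; q=M[:3,:3].T@(np.asarray(X,float)-M[:3,3]); return np.array([c["cx"]+c["fx"]*q[0]/-q[2],c["cy"]-c["fy"]*q[1]/-q[2]])
E
python3 - <<'E'
from h import *
T=pickle.load(open("top0.pkl","rb"));S=pickle.load(open("side0.pkl","rb"))
a=cv2.resize(T["image"][235:325,110:410],None,fx=2.66,fy=2.66,interpolation=cv2.INTER_CUBIC)
b=cv2.resize(S["image"][125:235,215:285],None,fx=3.2,fy=3.2,interpolation=cv2.INTER_CUBIC)
d=cv2.resize(S["image"][235:355,235:345],None,fx=2.9,fy=2.9,interpolation=cv2.INTER_CUBIC)
o=np.zeros((600,800,3),np.uint8);o[:a.shape[0],:a.shape[1]]=a
o[245:245+b.shape[0],:b.shape[1]]=b; o[245:245+d.shape[0],300:300+d.shape[1]]=d
cv2.imwrite("pics/c1.png",o); print(a.shape,b.shape,d.shape)
for n,c in(("T",T),("S",S)):
    h=cv2.cvtColor(c["image"],cv2.COLOR_BGR2HSV)
    m=cv2.inRange(h,(45,90,30),(85,255,255)); k,l,st,ce=cv2.connectedComponentsWithStats(m)
    for i in np.argsort(-st[1:,4])[:3]+1: print(n,st[i],ce[i])
    i=np.argmax(st[1:,4])+1; m=(l==i)
    ax=1 if n=="T" else 0
    if n=="T":
        for u in range(448,546,4):
            r=np.where(m[:,u])[0]; print(u,r.min() if len(r) else None,r.max() if len(r) else None,end="; ")
    else:
        for v in range(396,480,5):
            r=np.where(m[v])[0]; print(v,r.min() if len(r) else None,r.max() if len(r) else None,end="; ")
    print()
    b=cv2.inRange(h,(105,150,40),(125,255,255));k,l,st,ce=cv2.connectedComponentsWithStats(b)
    for i in np.argsort(-st[1:,4])[:5]+1:
        print("blue",st[i]); hull=cv2.convexHull(np.argwhere(l==i)[:,::-1].astype(np.int32)); print(cv2.approxPolyDP(hull,4,True)[:,0].tolist())
E
```

```text
(239, 798, 3) (352, 224, 3) (348, 319, 3)
T [ 451  280   90   25 1611] [499.82122905 292.77591558]
448 None None; 452 292 300; 456 292 301; 460 292 300; 464 291 300; 468 289 300; 472 286 302; 476 285 304; 480 284 304; 484 284 304; 488 284 304; 492 283 303; 496 283 303; 500 283 303; 504 283 302; 508 282 302; 512 282 302; 516 282 301; 520 281 301; 524 281 301; 528 281 301; 532 280 300; 536 281 300; 540 288 296; 544 None None; 
blue [   82    29   256    81 15012]
[[337, 101], [83, 109], [86, 33], [205, 29], [336, 59]]
blue [    0   370   121   110 12944]
[[120, 370], [116, 479], [0, 479], [0, 377], [10, 372]]
blue [ 426  247  137   88 8401]
[[562, 325], [435, 334], [426, 258], [550, 247]]
blue [ 594  373   46  107 3595]
[[634, 479], [605, 479], [594, 374], [639, 373]]
S [ 340  399   70   81 2240] [371.72946429 445.91741071]
S [  3 327   1   1   1] [  3. 327.]
396 None None; 401 343 351; 406 340 353; 411 342 356; 416 346 360; 421 349 371; 426 350 375; 431 349 378; 436 350 381; 441 352 384; 446 355 388; 451 358 391; 456 361 394; 461 364 397; 466 366 400; 471 369 404; 476 372 407; 
blue [    3    80   156   133 14325]
[[158, 181], [48, 212], [5, 148], [3, 105], [126, 80], [142, 116]]
blue [  290   353   178   127 11008]
[[467, 479], [328, 479], [290, 397], [377, 353]]
blue [ 375  131   84   80 2317]
[[448, 209], [375, 138], [402, 131], [458, 181]]
```

View pics/c1.png

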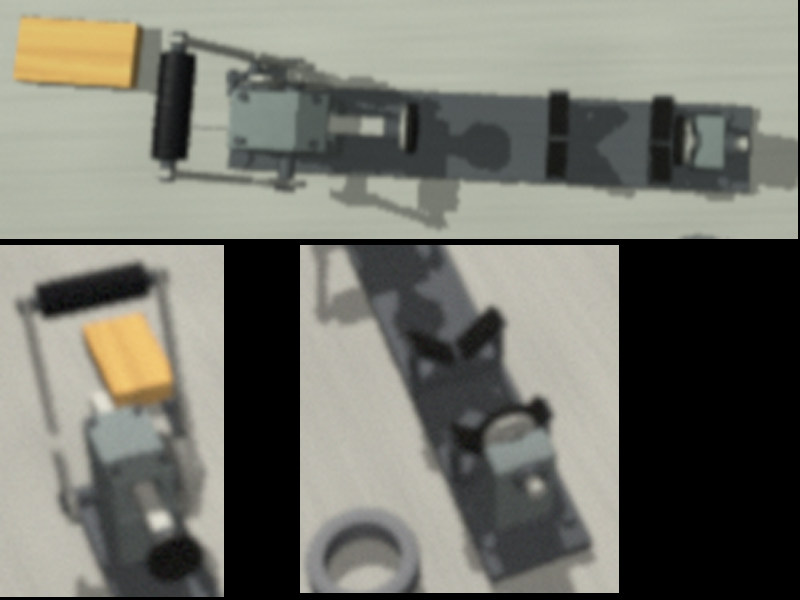

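```bash
python3 - <<'E'
from h import *
T=pickle.load(open("top0.pkl","rb"));S=pickle.load(open("side0.pkl","rb"))
np.set_printoptions(precision=1,suppress=True)
for n,c,(u0,u1,v0,v1) in(("T",T,(110,410,235,325)),("S",S,(215,345,125,355))):
    g=c["image"][v0:v1,u0:u1].max(2); k,l,st,ce=cv2.connectedComponentsWithStats((g<42).astype(np.uint8))
    for i in range(1,k):
        if st[i,4]>25:
            r=cv2.minAreaRect(np.argwhere(l==i)[:,::-1].astype(np.float32)); print(n,st[i,4],"cen",ce[i]+[u0,v0],"box",cv2.boxPoints(r).__add__([u0,v0]).tolist())
t=lambda x,y:(110+(x+.5)/2.66-.5,235+(y+.5)/2.66-.5)
s=lambda x,y:(235+(x-300+.5)/2.9-.5,235+(y-245+.5)/2.9-.5)
b=lambda x,y:(215+(x+.5)/3.2-.5,125+(y-245+.5)/3.2-.5)
for nm,p,q in(("sadL far",t(559,92),s(494,313)),("sadL near",t(558,179),s(416,340)),("sadR far",t(662,97),s(543,404)),("sadR near",t(661,183),s(458,432)),("grip far",t(181,52),b(147,274)),("grip near",t(168,160),b(39,300)),("bed corner far",t(751,108),s(590,546)),("bed near",t(749,192),s(497,582)),("sadL V",t(559,138),s(455,360))):
    print(nm,*tri(T,p,S,q))
# bottle axis: planes through silhouette mid lines
def axisplane(c,pts):
    D=np.array([ray(c,p)[1] for p in pts]); return c["cam_to_world"][:3,3],np.linalg.svd(D)[2][2]
def edges(c,rng,horiz):
    h=cv2.cvtColor(c["image"],cv2.COLOR_BGR2HSV); m=cv2.inRange(h,(45,90,30),(85,255,255))>0
    if horiz: return [(u,np.where(m[:,u])[0][[0,-1]]) for u in rng]
    return [(v,np.where(m[v,200:])[0][[0,-1]]+200) for v in rng]
et=edges(T,range(480,533,2),True); es=edges(S,range(441,478,2),False)
# tangent planes of cylinder in each view -> bisector
def bis(c,A,B):
    o,a=axisplane(c,A);_,b_=axisplane(c,B)
    if a@b_<0:b_=-b_
    return o,(a+b_)/np.linalg.norm(a+b_),np.arccos(a@b_)/2
oT,nT,wT=bis(T,[(u,e[0]-.5) for u,e in et],[(u,e[1]+.5) for u,e in et])
oS,nS,wS=bis(S,[(e[0]-.5,v) for v,e in es],[(e[1]+.5,v) for v,e in es])
d=np.cross(nT,nS);d/=np.linalg.norm(d);d*=np.sign(d[1])
P=np.linalg.solve(np.array([nT,nS,d]),[nT@oT,nS@oS,0])
print("axis dir",d)
def at(c,uv):
    o,e=ray(c,uv);t=np.linalg.lstsq(np.c_[d,-e],o-P,rcond=None)[0][0];return P+d*t
print("mouth",at(T,(450.5,296)),"base",at(T,(541.5,292)),"mid",at(T,(500,293)))
R=lambda c,w:np.linalg.norm(c["cam_to_world"][:3,3]-at(T,(500,293)))*np.sin(w)
print("radius",R(T,wT),R(S,wS))
print("tray top corners z60",*[plane(T,p,60) for p in((562,325),(435,334),(426,258),(550,247))])
E
```

```text
T 326 cen [176.3 276.2] box [[167.1669807434082, 293.5797348022461], [170.58536529541016, 254.2682933807373], [182.5816192626953, 255.3114471435547], [179.1632308959961, 294.62288665771484]]
T 96 cen [319.8 278.1] box [[317.0, 271.0], [323.0, 271.0], [323.0, 285.0], [317.0, 285.0]]
T 72 cen [264.9 283.2] box [[263.0, 274.0], [267.0, 274.0], [267.0, 292.0], [263.0, 292.0]]
T 261 cen [359.6 287.3] box [[355.0, 273.0], [366.0, 273.0], [366.0, 302.0], [355.0, 302.0]]
T 88 cen [319.  294.1] box [[316.0, 288.0], [322.0, 288.0], [322.0, 301.0], [316.0, 301.0]]
S 256 cen [243.7 139.1] box [[226.79999542236328, 138.60000133514404], [259.94117736816406, 131.2352933883667], [261.6823539733887, 139.07058811187744], [228.5411720275879, 146.43529510498047]]
S 169 cen [268.9 223. ] box [[258.80001068115234, 221.60001373291016], [273.60001373291016, 214.20001983642578], [278.80001068115234, 224.60001373291016], [264.00000762939453, 232.00000762939453]]
S 106 cen [296.3 265.9] box [[288.00000762939453, 270.00001525878906], [300.00000762939453, 258.00001525878906], [304.50000762939453, 262.50001525878
[... 478 characters left out ...]
L far [525.8  75.5  70.2] 3.402091650247328
sadL near [455.   76.6  73.1] 7.602777618377356
sadR far [520.5 -15.5  67.1] 0.7572514509193079
sadR near [449.  -12.7  72.1] 7.439708289589033
grip far [553.  366.1 211. ] 1.5970698436441695
grip near [470.1 376.  206.3] 1.9234941175889873
bed corner far [ 515.1 -102.6    3.2] 1.2590541118755658
bed near [440.  -97.7   2.5] 5.644965922334296
sadL V [490.   76.3  29.6] 0.38017120519697495
axis dir [-0.  1. -0.]
mouth [ 457.5 -234.4   36.4] base [ 467.4 -449.2   40.3] mid [ 462.9 -351.7   38.5]
radius 26.907014430596835 25.265397101810414
tray top corners z60 [ 383.9 -480.4   60. ] [ 371.2 -186.8   60. ] [ 548.3 -176.7   60. ] [ 566.3 -470.9   60. ]
```

Measurements agree with the text: bottle radius 27/25, the bottle's y span is about -443 to -238 after correcting for rim height, and bed end, saddles and grip lie on one line. Clamp origin is about (491,80), yaw 0.073. Next I'll cross-check with the top view and pick.

```bash
cat >> h.py <<'E'
CO=np.array([491.,79.7]);CA=0.073
cx_=np.array([np.cos(CA),-np.sin(CA)]);cy_=np.array([np.sin(CA),np.cos(CA)])
def cw(x,y,z): return np.r_[CO+x*cx_+y*cy_,z]
def down(xd):  # tool x along xd, z down
    x=np.r_[np.asarray(xd)/np.linalg.norm(xd),0];z=np.array([0,0,-1.]);return np.c_[x,np.cross(z,x),z]
E
python3 - <<'E'
from h import *
from workcell import robot
np.set_printoptions(precision=2,suppress=True)
T=pickle.load(open("top0.pkl","rb"))
for p,z in(((319.5,286),72),((359,287.5),72)): print("sad",plane(T,p,z))
print("model",cw(0,-3,72),cw(0,-95,72))
bd=np.array([-10,205.])
s0=robot.read_state()["qpos"]
P=np.array([464.5,-381,14.])
best=None
for s in(1,-1):
    q=robot.inverse_kinematics(P+[0,0,130],down(s*bd)); q2=robot.inverse_kinematics(cw(0,-35,180),down(s*cy_)); q3=robot.inverse_kinematics(cw(0,300,180),down(s*cx_))
    print(s,q,q2,q3)
    if q is not None and (best is None or np.abs(q-s0).max()<best[0]): best=(np.abs(q-s0).max(),s)
s=best[1]; R=down(s*bd)
robot.movep(P+[0,0,130],R)
hit=robot.movel(P,max_speed=120,guard=12)
st=robot.read_state();print(s,hit,st["eef_pos"],st["time"])
c=robot.camera("top");cv2.imwrite("pics/t1.png",cv2.resize(c["image"][220:360,400:600],None,fx=3,fy=3))
c=robot.camera("side");cv2.imwrite("pics/s1.png",c["image"][250:])
E
```

```text
sad [488.27  76.72  72.  ]
sad [482.29 -14.86  72.  ]
model [490.78  76.71  72.  ] [484.07 -15.05  72.  ]
1 [ 0.82  0.6  -0.34  1.73  0.26  0.85  0.42] [ 0.24  0.43 -0.59  1.98  0.32  0.83 -0.59] [-0.98  0.63  0.38  1.63 -0.28  0.94 -2.14]
-1 [ 0.33  0.62  0.37  1.76 -0.29  0.82 -2.24] [-1.01  0.78  1.26  2.03 -0.89  1.04 -2.52] [-0.01  0.96 -1.31  1.57  0.94  1.36  0.07]
1 False [ 464.83 -381.33   14.71] 2.525
```

View pics/t1.png

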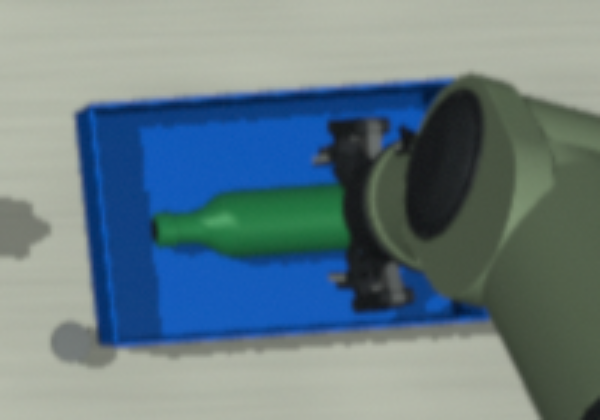

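The picture shows the gripper straddling the body, with the fingers at about (355,140) and (380,290) either side of the axis at row ~225. Centred, so I'll clamp and lift.

```bash
sed -i 's/CO=np.array(\[491.,79.7\])/CO=np.array([490.,79.7])/' h.py; python3 - <<'E'
from h import *
from workcell import robot
np.set_printoptions(precision=2,suppress=True)
robot.clamp(); st=robot.read_state();print(st["finger_gap"],st["gripper_force"],st["eef_pos"],st["time"])
robot.movel(st["eef_pos"]+[0,0,170],max_speed=150)
st=robot.read_state();print(st["finger_gap"],st["ft_force"],st["torque"],st["eef_pos"])
robot.movep(cw(0,-35,185),down(cy_))
st=robot.read_state();print(st["eef_pos"],st["time"],st["ft_force"]);tcp=st["eef_pos"]
c=robot.camera("top");S=robot.camera("side")
pickle.dump((c,S,st),open("hold.pkl","wb"))
for n,i in(("T",c),("S",S)):
    m=cv2.inRange(cv2.cvtColor(i["image"],cv2.COLOR_BGR2HSV),(45,90,30),(85,255,255))
    y,x=np.where(m);print(n,x.min(),y[x==x.min()].mean(),x.max(),y[x==x.max()].mean(),y.min(),x[y==y.min()].mean())
o=np.zeros((600,800,3),np.uint8);o[:300,:]=cv2.resize(c["image"][220:340,160:480],(800,300));o[300:,:480]=cv2.resize(S["image"][130:380,150:550],(480,300))
cv2.imwrite("pics/hold.png",o)
print("expected mouth px",proj(c,cw(0,107,tcp[2]+17)),proj(S,cw(0,107,tcp[2]+17)))
E
```

```text
52.377858561424304 61.01142168045044 [ 464.67 -381.17   14.64] 3.0333
52.078347578137254 [-0.57  0.37 -1.76] [-0.01  0.01 -0.03] [ 464.31 -380.9   183.77]
[487.7   43.85 184.91] 5.9 [-0.04 -0.46 -2.2 ]
T 264 279.5 300 291.5 270 289.5
S 264 190.0 314 250.5 184 270.0
expected mouth px [265.48 278.5 ] [268.23 187.58]
```

View pics/hold.png

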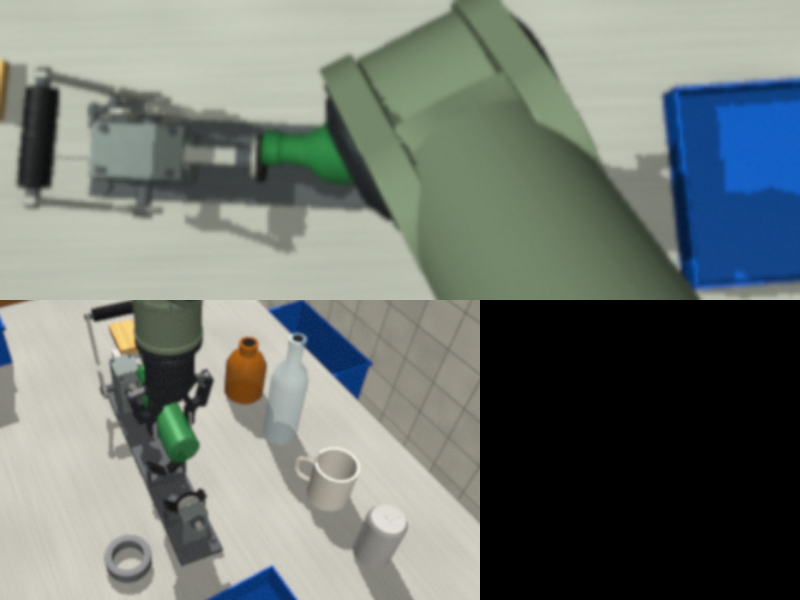

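The held bottle is aligned over the clamp, with its lip at top pixel (264,279) against an expected (265,278). That puts the mouth about 2.5 mm further +y, so I'll shift by -3 mm and lower it.

```bash
sed -i 's/CO=np.array(\[490.,/CO=np.array([490.4,/' h.py; python3 - <<'E'
from h import *
from workcell import robot
np.set_printoptions(precision=2,suppress=True)
R=down(cy_)
robot.movel(cw(0,-38,185),R); robot.movel(cw(0,-38,80),max_speed=150)
f0=robot.read_state()["ft_force"]
hit=robot.movel(cw(0,-38,61),max_speed=25,guard=6)
st=robot.read_state();print(hit,st["eef_pos"],st["ft_force"]-f0,st["torque"],st["time"])
if hit and st["eef_pos"][2]<69:
    robot.open_gripper();st=robot.read_state();print(st["finger_gap"],st["ft_force"])
    robot.movel(st["eef_pos"]+[0,0,125],max_speed=200)
    print(robot.inverse_kinematics(cw(0,300,290),down(cx_)),robot.inverse_kinematics(cw(0,300,290),down(-cx_)))
    robot.movep(cw(0,200,300),down(cx_))
    print(robot.read_state()["time"])
    c=robot.camera("top");S=robot.camera("side");pickle.dump((c,S),open("placed.pkl","wb"))
    o=np.zeros((600,800,3),np.uint8);o[:300,:]=cv2.resize(c["image"][220:340,110:430],(800,300));o[300:,:480]=cv2.resize(S["image"][130:380,150:550],(480,300))
    cv2.imwrite("pics/placed.png",o)
E
```

```text
True [487.78  41.73  63.75] [ 0.66 -0.55  5.28] [-0.18 -0.21  0.22] 7.725
85.23545444165606 [-0.08  0.13 -0.62]
[-0.6   0.5  -0.19  1.49  0.1   1.17 -2.46] [-0.18  0.62 -0.9   1.46  0.49  1.29  0.38]
10.5833
```

View pics/placed.png

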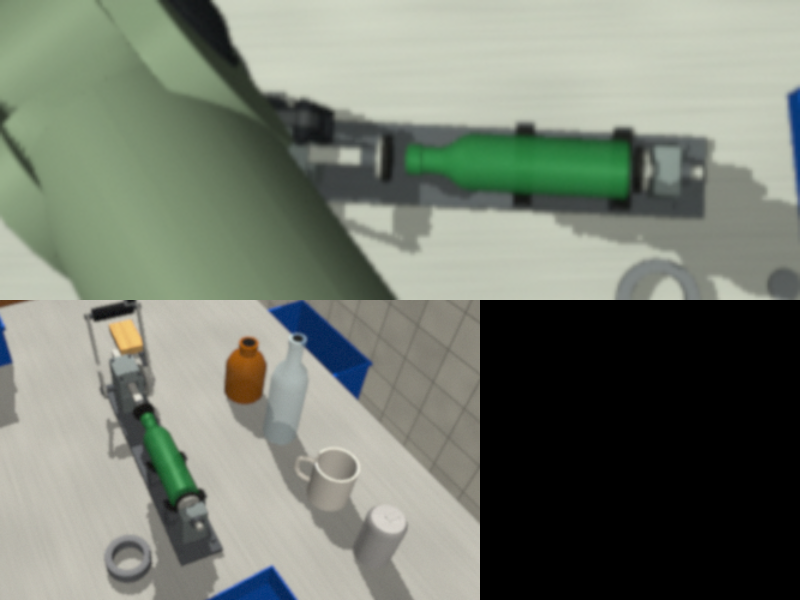

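Contact came at TCP z = 63.75, as computed. The bottle lies in both saddles (body over (525,165) and (622,165)), its mouth at (408,158) short of the pad at (385,158). Now the lever: one guarded stroke, logging forces.

```bash
cat >> h.py <<'E'
def tcp(th,off,dz=-27):
    p=.55-th; return cw(0,235+160*np.sin(p)+off,57+160*np.cos(p)+dz)
PUSH,BACK=-28.5,28.5   # rear finger pushes to -y / front finger pushes to +y
def meas(robot,f0):
    s=robot.read_state(); y=(s["eef_pos"][:2]-CO)@cy_
    f=s["ft_force"]-f0; return s["time"],y,f
def theta(y,off): return .55-np.arcsin(np.clip((y-off-235)/160,-1,1))
def ftan(f,th):
    p=.55-th; return f[:2]@cy_*np.cos(p)-f[2]*np.sin(p)   # reaction opposing the working stroke
E
python3 - <<'E'
from h import *
from workcell import robot
np.set_printoptions(precision=2,suppress=True)
for s in(1,-1):
    for th,o in((0,35),(.2,0),(1.1,-30),(0,0)): print(s,th,o,robot.inverse_kinematics(tcp(th,o),down(s*cx_)))
q=robot.read_state()["qpos"];print(q)
E
```

```text
1 0 35 [-0.76  0.67 -0.04  1.52  0.03  0.96 -2.45]
1 0.2 0 [-0.58  0.59 -0.21  1.63  0.14  0.94 -2.48]
1 1.1 -30 [-0.36  0.47 -0.18  1.89  0.11  0.79 -2.24]
1 0 0 [-0.61  0.63 -0.21  1.58  0.15  0.94 -2.52]
-1 0 35 [-0.12  1.   -1.28  1.48  0.97  1.38  0.05]
-1 0.2 0 [ 0.    0.92 -1.28  1.59  0.91  1.32  0.09]
-1 1.1 -30 [ 0.34  0.81 -1.28  1.85  0.85  1.17  0.26]
-1 0 0 [-0.05  0.97 -1.28  1.55  0.95  1.34  0.06]
[-0.46  0.39 -0.2   1.64  0.08  1.13 -2.33]
```

```bash
cat >> h.py <<'E'
def LR(dy): return down(np.array([np.cos(-CA+dy),np.sin(-CA+dy)]))
E
python3 - <<'E'
from h import *
from workcell import robot
np.set_printoptions(precision=2,suppress=True)
q={}
for dy in(.1,-.1): q[dy]=robot.inverse_kinematics(tcp(0,0),LR(dy));print(dy,q[dy])
dy=max(q,key=lambda k:q[k][6]);print("dy",dy);R=LR(dy)
open("h.py","a").write(f"R=LR({dy})\n")
p=tcp(.2,0); robot.movep(np.r_[p[:2],275],R)
hit=robot.movel(p,max_speed=150,guard=6); print("down",hit,robot.read_state()["eef_pos"])
if not hit:
    f0=robot.read_state()["ft_force"]
    for th in(.25,.5,.75,.95,1.07):
        hit=robot.movel(tcp(th,PUSH),max_speed=100,guard=9)
        t,y,f=meas(robot,f0);a=theta(y,PUSH);print(hit,round(t,2),"th",round(a,3),f,"ft",round(ftan(f,a),2))
        if hit:break
E
```

```text
0.1 [-0.6   0.64 -0.23  1.58  0.17  0.94 -2.43]
-0.1 [-0.73  0.63 -0.04  1.59  0.03  0.92 -2.52]
dy 0.1
down False [512.09 368.8  181.37]
False 12.43 th 0.25 [-0.66 -0.51 -0.44] ft -0.4
False 12.98 th 0.5 [ 0.21  0.   -0.22] ft 0.03
False 13.53 th 0.751 [-0.24 -0.94 -0.4 ] ft -1.01
False 14.0 th 0.951 [0.04 0.62 1.04] ft 0.97
False 14.34 th 1.072 [-0.6   1.    0.77] ft 1.22
```

```bash
cat >> h.py <<'E'
def run(robot,ths,off,guard,speed=120,f0=None,show=True):
    if f0 is None: f0=robot.read_state()["ft_force"]
    for th in ths:
        hit=robot.movel(tcp(th,off),max_speed=speed,guard=guard)
        t,y,f=meas(robot,f0);a=theta(y,off)
        if show:print(hit,round(t,2),"th",round(a,3),f,"ft",round(ftan(f,a),2))
        if hit:break
    return hit,a
E
python3 - <<'E'
from h import *
from workcell import robot
np.set_printoptions(precision=2,suppress=True)
run(robot,[1.2],PUSH,6,60)
robot.movel(tcp(1.05,0))
run(robot,[1.0,.7,.4,.1],BACK,8,150)
run(robot,[-.1],BACK,6,60)
c=robot.camera("side");T=robot.camera("top")
o=np.zeros((600,800,3),np.uint8);o[:300,:]=cv2.resize(T["image"][220:340,110:430],(800,300));o[300:,:480]=cv2.resize(c["image"][100:350,150:550],(480,300))
cv2.imwrite("pics/l1.png",o)
E
```

```text
True 14.58 th 1.092 [ 2.08  2.63 -1.23] ft 1.74
False 15.37 th 1.001 [ 0.81  0.53 -0.46] ft 0.33
True 15.57 th 0.945 [0.57 0.74 0.44] ft 0.89
True 17.75 th 0.005 [ 0.16 -2.69  0.45] ft -2.52
```

View pics/l1.png

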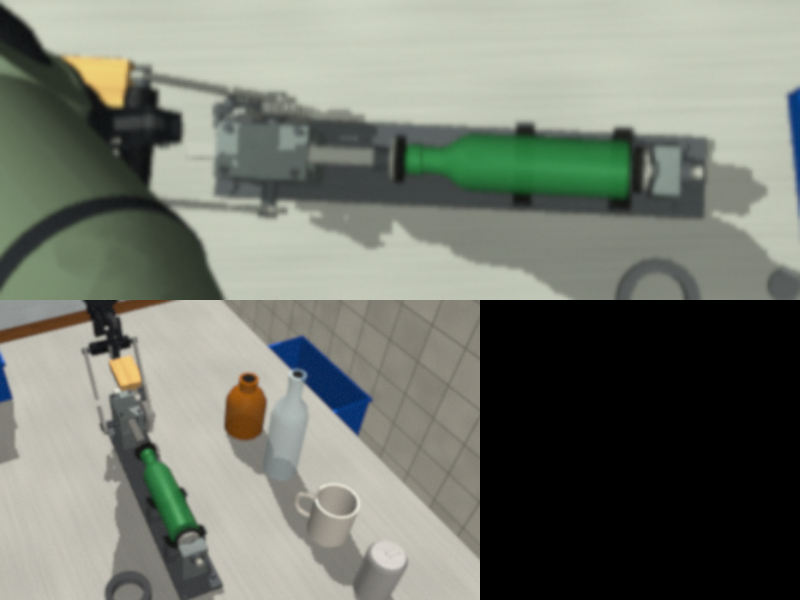

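The pad has advanced to about (400,158), nearly at the mouth (408,158), and the lever is at its outer stop. Both stops were felt at 1.092 and 0.005, so the geometry is good. Next stroke.

```bash
python3 - <<'E'
from h import *
from workcell import robot
np.set_printoptions(precision=2,suppress=True)
robot.movel(tcp(0,-18)); robot.wait(.2)
f0=robot.read_state()["ft_force"]
hit,a=run(robot,[.1,.25,.4,.55,.7,.85,1.0,1.085],PUSH,6,100,f0)
robot.wait(.3);t,y,f=meas(robot,f0);print("settled",t,f,ftan(f,a))
E
```

```text
True 18.75 th 0.015 [ 0.78 -0.62  0.07] ft -0.52
settled 19.05 [-0.3  -0.06 -0.49] 0.1807685730177015
```

```bash
python3 - <<'E'
from h import *
from workcell import robot
np.set_printoptions(precision=2,suppress=True)
f0=robot.read_state()["ft_force"]
hit,a=run(robot,[.1,.25,.4,.55,.7,.85,1.0,1.085],PUSH,8,70,f0)
robot.wait(.3);t,y,f=meas(robot,f0);print("settled",t,f,ftan(f,a))
E
```

```text
False 19.43 th 0.104 [ 0.09  0.95 -0.22] ft 0.96
False 19.92 th 0.252 [-0.06 -0.57  1.19] ft -0.9
False 20.41 th 0.402 [0.76 0.03 0.06] ft 0.08
False 20.9 th 0.553 [ 1.08  0.46 -0.12] ft 0.54
False 21.39 th 0.701 [-0.13  1.85 -0.66] ft 1.71
False 21.88 th 0.845 [-0.65  6.03  0.04] ft 5.72
False 22.38 th 0.989 [ 0.03 11.09  0.08] ft 10.05
False 22.72 th 1.07 [-0.08 13.56 -0.23] ft 11.62
settled 23.0167 [-0.72 14.16  0.3 ] 12.359304458568626
```

It reads 11.6–12.4 N at θ = 1.07, so it's at target. I'll ease off in steps to see where the holding pawl takes over.

```bash
python3 - <<'E'
from h import *
from workcell import robot
np.set_printoptions(precision=2,suppress=True)
s=robot.read_state();y=(s["eef_pos"][:2]-CO)@cy_;a=theta(y,PUSH);print(a,s["ft_force"])
f0=np.zeros(3)
for th in np.arange(1.05,.84,-.03):
    robot.movel(tcp(th,PUSH),max_speed=60);robot.wait(.1)
    F=[]
    for _ in range(4): F.append(robot.read_state()["ft_force"]);robot.wait(.02)
    f=np.mean(F,0);t,y,_=meas(robot,f0);b=theta(y,PUSH);print(round(t,2),round(b,3),f,round(ftan(f,b),2))
    if abs(ftan(f,b))<.8:break
E
```

```text
1.067854146052287 [-1.2  14.27  0.16]
23.43 1.032 [-0.75 13.92  0.88] 12.66
23.85 1.003 [-0.32 13.65  0.19] 12.31
24.27 0.975 [-0.83 11.97  0.68] 11.1
24.68 0.948 [-0.8   9.96  0.32] 9.23
25.1 0.921 [-0.76  7.62  0.63] 7.26
25.52 0.897 [-1.18  5.31  0.04] 4.91
25.93 0.87 [-0.51  3.04  0.28] 2.93
26.35 0.842 [ 0.03  0.24 -0.18] 0.18
```

```bash
cat >> h.py <<'E'
def step(robot,th,off=PUSH):
    robot.movel(tcp(th,off),max_speed=60);robot.wait(.1);F=[]
    for _ in range(4): s=robot.read_state();F.append(s["ft_force"]);robot.wait(.02)
    f=np.mean(F,0);t,y,_=meas(robot,0);b=theta(y,off);ft=ftan(f,b)
    print(round(t,2),round(b,3),f,"ft",round(ft,2),"gap",round(s["finger_gap"],2));return b,ft
E
python3 - <<'E'
from h import *
from workcell import robot
np.set_printoptions(precision=2,suppress=True)
for th in np.arange(.85,1.06,.03):
    b,ft=step(robot,th)
    if ft>11.5:break
T=robot.camera("top");S=robot.camera("side");pickle.dump((T,S),open("l2.pkl","wb"))
o=np.zeros((600,800,3),np.uint8);o[:300,:]=cv2.resize(T["image"][220:340,110:430],(800,300));o[300:,:480]=cv2.resize(S["image"][100:350,150:550],(480,300))
cv2.imwrite("pics/l2.png",o)
E
```

```text
26.77 0.85 [ 0.16 -0.51  0.24] ft -0.41 gap 85.84
27.18 0.879 [-0.16  2.53 -0.53] ft 2.2 gap 85.65
27.6 0.908 [ 0.09  5.53 -0.81] ft 4.89 gap 85.54
28.02 0.935 [ 0.48  6.58 -0.37] ft 5.97 gap 85.52
28.43 0.962 [ 0.45  9.09 -0.56] ft 8.11 gap 85.43
28.85 0.99 [ 0.37 11.36 -0.38] ft 10.11 gap 85.42
29.27 1.019 [ 0.12 11.7  -0.71] ft 10.09 gap 85.65
29.68 1.047 [ 0.7  13.65 -0.77] ft 11.65 gap 85.63
```

View pics/l2.png

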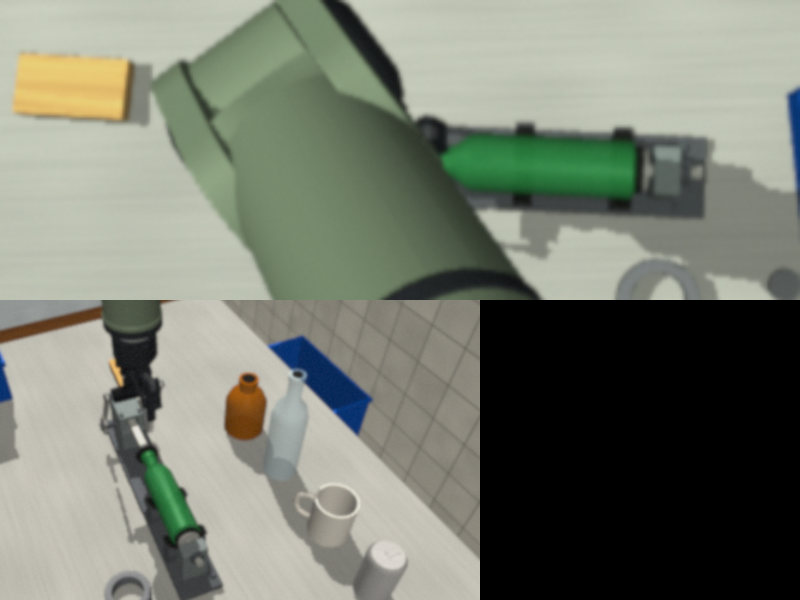

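Reloading follows a stiff line up to about 10.1 N at 0.99 rad, then bends to a softer slope. So the pawl holds the bottle at roughly 95 N, as asked, and another notch would be about 140 N. The picture shows the base at (637,165) against the end stop. Now I'll lay the lever back.

```bash
python3 - <<'E'
from h import *
from workcell import robot
np.set_printoptions(precision=2,suppress=True)
robot.movel(tcp(.84,PUSH),max_speed=80);robot.movel(tcp(.84,0),max_speed=100)
f0=robot.read_state()["ft_force"]
robot.movel(tcp(.84,24),max_speed=80)
run(robot,[.65,.45,.25,.08],BACK,None,100,f0)
run(robot,[-.06],BACK,5,40)
robot.movel(tcp(0,0),max_speed=60)
p=tcp(0,0);robot.movel(np.r_[p[:2],290],max_speed=200)
robot.movep([420,-150,330],R)
print(robot.read_state()["time"])
T=robot.camera("top");S=robot.camera("side");pickle.dump((T,S),open("end.pkl","wb"))
o=np.zeros((600,800,3),np.uint8);o[:300,:]=cv2.resize(T["image"][220:340,110:430],(800,300));o[300:,:480]=cv2.resize(S["image"][100:350,150:550],(480,300))
o[300:,480:]=cv2.resize(T["image"][100:350,100:600],(320,160))[0:1].repeat(300,0)*0
o[300:510,480:]=cv2.resize(T["image"][20:350,100:600],(320,210))
cv2.imwrite("pics/end.png",o)
E
```

```text
False 31.76 th 0.651 [-0.45 -0.75  0.41] ft -0.73
False 32.23 th 0.451 [-0.97 -0.83  0.16] ft -0.91
False 32.69 th 0.25 [-0.83 -0.58  0.24] ft -0.68
False 33.12 th 0.078 [-0.14 -0.38 -0.11] ft -0.3
True 33.53 th 0.004 [ 1.08 -2.09 -0.23] ft -1.6
36.9333
```

View pics/end.png

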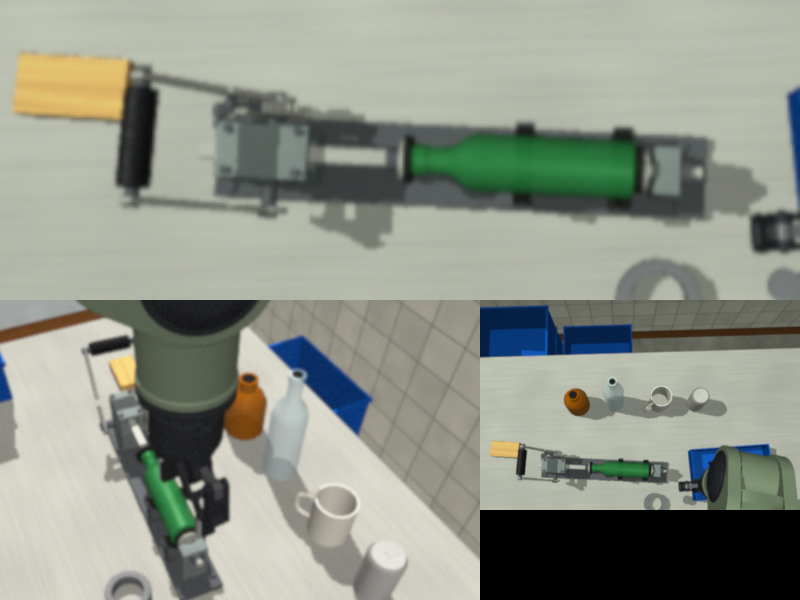

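The end picture shows the pad (405,158) on the mouth, the base (637,165) on the end stop, the lever laid back at its outer stop (grip at (137,135)), the bystanders where they were and the arm clear. I'll hand it in.

```bash
python3 -c "
from workcell import robot
print(robot.finish_job())"
```

```text
the job is handed in; nothing more can be done
None
```

The job is handed in at about 37 s: the bottle lies in the saddles, clamped against the end stop. By feel the clamp holds it at roughly 95 N on the glass; my last pushes peaked at about 12.7 N at the grip, slightly over the 11 N target. The lever is back on its outer stop and nothing else appeared moved in the last pictures.

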